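# Load a circuit board into the clamshell test fixture and latch it shut

### The job

Get the circuit board ready for its electrical test: swing the steel hook latch on the front of the test fixture outward, raise the fixture's hinged lid well open, and set the board down in the nest, on its spacers between the white guides, with its black connector towards the mating plug at the fixture's left end. Lay the board in, do not let it drop. Then shut the lid completely and swing the hook fully home over the lid's keeper, leaving the other things on the bench where they are.

Things in the scene. Friction and masses are not known exactly. Their poses are not given: they have to be found in the camera images.
- fixture: Clamshell test fixture, dark grey, 128 (x) x 172 (y) mm, 79 mm high when shut; it stands firmly on the bench and does not move. Origin: centre of its underside, on the bench. x points from its front (latch) to its back (hinge), y to its left end (looking from the front), z up. The base tray has 6 mm walls, rim at z = 44 mm; its open inside is the nest. The lid is a 33 mm deep shell with a clear window and hangs on a hinge along the back.
- lid (a joint): Lid angle, rad: 0 shut, grows as the front edge swings up and back, stop at 1.75 (just past upright). Stiff friction hinge (0.32 N m): the lid (0.3 kg) stays at any angle it is left at and must be pushed all the way down. It cannot rise while the hook latch is over its keeper. Four white pins inside the lid come to 1.5 mm above the seated board, so the lid will not shut on a board that is out of place.
- lid_hinge (a point): Point on the hinge axis, middle of the width: 67 mm behind the fixture's origin, at height 46 mm. The hinge axis is the y axis of this frame (= y of the fixture).
- left_grip (a point): Middle of the free part of the round black grip, diameter 14 mm, that sticks out 56 mm sideways from the left end of the lid near its front (parallel to the hinge). Shut: at fixture x = -46, y = 116, z = 63 mm; it goes round with the lid, 114 mm from the hinge axis. Can be pinched from above across fixture x and turns between the fingers as the lid swings.
- right_grip (a point): Middle of the same kind of grip on the right end of the lid (fixture y = -116 mm). Either grip will do. A power brick 30 mm high lies on the bench not far from this end.
- latch (a joint): Angle of the hook latch, rad: 0 home (hook over the lid's keeper), grows as its upper end swings outward, away from the lid, stop at 0.6. Free of the keeper from 0.26 on. Light friction (0.06 N m): stays where it is left.
- latch_tab (a point): Centre of the black grip tab at the upper end of the hook latch, front middle of the fixture: 22 mm wide (fixture y), 6 mm thick, 26 mm tall. Home: at fixture x = -80.5, y = 0, z = 98 mm, so it stands 32 mm above the top of the shut lid and 16 mm in front of it. It swings about an axis parallel to fixture y, 68 mm below it at x = -79.5, z = 30 mm.
- nest_center (a point): Centre of the nest floor, 24 mm above the bench, in the middle of the fixture; axes as the fixture's. The foot of the seated board comes here, with the board's axes along the fixture's. White guides with sloped tops stand 46 mm above the bench and leave the board 2.5 mm play on each side.
- nest_plug (a point): Where the outer face of the board's connector comes, at the nest's left end (fixture y = 64 mm), next to the black mating plug (40 mm wide).
- board: Circuit board, 72 (x) x 115 (y) mm, 3 mm thick, 0.14 kg, standing on four brass spacers 8 mm tall. Origin: centre of its footprint, at the foot of the spacers. y points to the end with the black connector (which overhangs by 6 mm), z up. Nothing on it is higher than 37 mm above the origin.
- heat_sink (a point): The finned dark heat sink in the middle of the board, the place to hold it: 44 (board x) x 30 (board y) mm, from 11 to 37 mm above the board's origin; this point is 26 mm above the origin on the centre line. Pinch it across board y (30 mm, flat outer fins); the board beside these faces is low (under 3 mm) for 25 mm.
- board_plug (a point): Centre of the outer face of the board's black connector, 63.5 mm from the board's centre along its y, 17 mm above its origin.
- label_box: Bystander: small cardboard box 45 x 62 x 28 mm, right of the robot. Origin: centre of its underside.
- solder_spool: Bystander: solder spool, diameter 58, 52 mm high. Origin: centre of its underside.
- screw_tin: Bystander: round lidded tin, diameter 62, 28 mm high, in front of the fixture. Origin: centre of its underside.
- screwdriver_yellow: Bystander: precision screwdriver 154 mm long, 17 mm thick, lying right of the board. Origin: its middle, on the bench.
Things that resemble listed ones, but are neither listed nor needed, are in the scene too. What is shaped like the board but red is not meant.

How it is judged:
On the way, in this order (a step that is already met when the one before it is completed fails the run):
1. the lid is raised well open (beyond 1.1 rad) (value of joint lid above 1.1 rad), for 0.2 s.
2. the board lies in the nest the right way round, let go, with the lid still open (horizontal distance between board and nest_center below 0.006 m and horizontal distance between board_plug and nest_plug below 0.009 m and z of board in the frame of nest_center below 0.0025 m and angle between board's own z axis and vertical below 0.05 rad and value of joint lid above 0.6 rad and contact force between the fingers and board below 0.1 N), for 0.3 s.
3. the lid is shut over the seated board, the hook not yet home (horizontal distance between board and nest_center below 0.006 m and horizontal distance between board_plug and nest_plug below 0.009 m and z of board in the frame of nest_center below 0.0025 m and angle between board's own z axis and vertical below 0.05 rad and value of joint lid below 0.03 rad and value of joint latch above 0.2 rad), for 0.1 s.
At the end, for the whole second after the job is handed in: The lid is shut (under 0.03 rad), the hook is home (under 0.12 rad), and the board rests in the nest: its centre within 6 mm of the nest's, its connector within 9 mm of its place at the left end, its foot within 2.5 mm of the nest floor, level within 0.05 rad, at rest (horizontal distance between board and nest_center below 0.006 m and horizontal distance between board_plug and nest_plug below 0.009 m and z of board in the frame of nest_center below 0.0025 m and angle between board's own z axis and vertical below 0.05 rad and value of joint lid below 0.03 rad and value of joint latch below 0.12 rad and linear speed of board below 0.02 m/s); the robot touches nothing.
It fails at once if the board is let go of more than 40 mm above the nest floor (z of board in the frame of nest_center above 0.04 m and contact force between the fingers and board below 0.02 N).
It fails at once if a bystander (box, spool, tin or screwdriver) is moved more than 30 mm (distance of any of label_box, solder_spool, screw_tin, screwdriver_yellow from where it was at the start of the episode above 0.03 m).
It also fails if it takes over 69 s, if anything falls off the work surface, if the arm or the gripper's body presses on something with over 40 N, if the wrist force passes 120 N, or if a joint passes its speed limit or range.

### The arm

A 7-joint arm with a two-finger parallel gripper is mounted at the origin on the work surface; the furniture and walls round the work are solid. World frame = base frame: x ahead of the robot, y to its left, z up, the work surface at z = 0. Lengths are in m, angles in rad, forces in N, time in s.
With the tool pointing down it reaches from about 0.425 to 0.925 m from the base axis. Payload 6.8 kg.
Tool frame: the origin (TCP) lies between the finger pads; the fingertips stand r.tcp_to_tips ahead of it and the grasp point (between the pads) lies 3 mm ahead of it (r.tcp_to_tips is the distance from the TCP to the fingertips, in m); z points along the fingers, y is the line along which they close (so a half turn about z gives the same grasp; the last joint's range is limited). The gripper opens to 85 mm and grips with 20 to 120 N. Pads are 22 mm wide; open, the fingers measure 114 mm over their backs; the gripper's body (76 mm by 85 mm) begins 54 mm behind the grasp point. The pads swing forward as they close: fully open they stand 13 mm farther back than shut.
Start: joints at [-1.218, 0.477, 0.022, 1.555, -0.011, 1.109, -0.083], TCP at [0.3, 0.605, 0.253] pointing down, gripper open.
Joint ranges: [-2.96, 2.96], [-0.34, 2.1], [-1.41, 1.46], [0.24, 2.44], [-1.37, 4.51], [0.17, 1.92], [-2.96, 2.96]. Speed limits (rad/s): [2.39, 2.39, 3.14, 3.14, 3.14, 3.14, 3.14].

### API

Orientations are given as a rotation vector (axis times angle).
In Python, from bench import r gives the robot as it stands. The module is installed in compiled form; this text tells all that it offers.
- The arm moves only by the tool step_arm, never from a script. Its argument "moves" is a list of rows, each an object of numbers: "rx", "ry", "rz": the turn, a rotation vector about the tool's x, y, z in degrees; "dx", "dy", "dz": the shift along the tool's x, y, z in mm; "gripper": the opening, from -1 (shut) to 1 (fully open). In form: [{"rx": .., "ry": .., "rz": .., "dx": .., "dy": .., "dz": .., "gripper": ..}, ...]. A call has 1 to 20 rows; each row shifts and turns the commanded pose from where the row before left it, along the tool's axes as they then stand; what a row does not reach is not made up. A row lasts 1/8 s, in which the tool goes at most 62.5 mm and 10.7 degrees, less where a joint would pass 70% of its speed; a pose out of reach is approached as far as the arm can. A call is refused whole if a number of a shift passes 62.5 or a number of a turn 10.7, either way. A call with a gripper value outside its range is refused whole. The fingers move at their own pace and stop on an object; "grip_force" is the grip in N (left out, the last holds). Time passes only in rows, so rows that do not move let the fingers close. It gives the time, the measured TCP pose, the force, the opening and the grip force at its end, in the units of the state.
- r.get_obs(): the state, without advancing time (a new reading comes with each control period).
- r.grab_frame(name): name is "scene" or "side" or "wrist"; returns the picture (400x640x3 uint8, blue, green, red); there is no depth.
- r.camera_info(name): a dict with "mtx" (3x3 intrinsics, pixels), "rvec" (rotation vector, rad) and "tvec" (3), from world to camera coordinates, as OpenCV has them. Camera axes: x right, y down, z forward; pixel columns grow to the right and rows downward; lengths in m; the calibration is good to about 2 mm. The wrist camera is an equidistant fisheye: a pixel r from the principal point sees the ray r / f radians off the axis. A picture is of the moment at which its call begins: read the wrist's pose just before it. camera_info takes no time and is no camera call; for the wrist camera it gives the pose at the moment of the call.
- r.hand_in(): hands the job in; it is judged then, once.
The state is a dict: "clock": time; "joints": joint angles; "qvel": joint speeds; "tau": joint torques, N m; "tcp_pos": TCP position; "orientation": TCP orientation; "contact_force": force on the tool from outside, world axes, zero at the start; "moment": the same for the moment, N m; "grip_width": finger opening in m; "gripper_force": force on a finger pad.
Only numpy, scipy, OpenCV 4.12 (cv2) and the standard library are available. Lean on these libraries where they do the work, as an engineer would, in place of code of your own. Each camera call takes 0.05 s, during which the arm holds its last target. There are 200 camera calls.

## Working session

There is one attempt and no reset: what is moved stays moved. The work goes in short steps, Python scripts to look and compute and a tool call to move; the robot and the scene stay as the last step left them, time stands still between calls to the robot, and variables do not carry over. Pictures are saved under pics/ and viewed, at most 10 in all, crops included, and the job is handed in when it is done.

Besides the shell and the picture viewer there is one more tool, called after "Request:" as name(argument=value, ...), one argument or row to a line, values as JSON. step_arm: Moves the arm, as the interface text tells. Its arguments: {"type":"object","properties":{"moves":{"type":"array","items":{"type":"object","properties":{"rx":{"type":"number"},"ry":{"type":"number"},"rz":{"type":"number"},"dx":{"type":"number"},"dy":{"type":"number"},"dz":{"type":"number"},"gripper":{"type":"number"}}}},"grip_force":{"type":"number"}},"required":["moves"]}

```bash
mkdir -p pics; python3 - <<'E'
from bench import r
import cv2
o=r.get_obs()
for k in ('clock','tcp_pos','orientation','grip_width'):print(k,o[k])
print(r.tcp_to_tips)
for n in ('scene','side','wrist'):
    cv2.imwrite(f'pics/{n}0.png',r.grab_frame(n)); c=r.camera_info(n); print(n,c)
E
```

```text
clock 0.0
tcp_pos [0.29990322 0.60409403 0.25229306]
orientation [-7.17326969e-01 -3.05830551e+00  2.93359359e-03]
grip_width 0.0850079329572261
0.022
scene {'mtx': array([[378.04861703,   0.        , 318.92272453],
       [  0.        , 378.04861703, 197.45616313],
       [  0.        ,   0.        ,   1.        ]]), 'rvec': array([ 2.00484773, -0.62194833,  0.38387307]), 'tvec': array([-0.28298608,  0.21599433,  0.94954979])}
side {'mtx': array([[441.15907099,   0.        , 320.26199499],
       [  0.        , 441.15907099, 198.80694602],
       [  0.        ,   0.        ,   1.        ]]), 'rvec': array([ 0.50655667, -2.62779799,  1.28200495]), 'tvec': array([0.40058891, 0.13772129, 1.40781813])}
wrist {'mtx': array([[309.70691629,   0.        , 319.78200856],
       [  0.        , 309.70691629, 199.34054035],
       [  0.        ,   0.        ,   1.        ]]), 'rvec': array([-2.43666003, -1.51201703, -0.23301355]), 'tvec': array([-0.67269415, -0.03926299,  0.37982576])}
```

View pics/scene0.png

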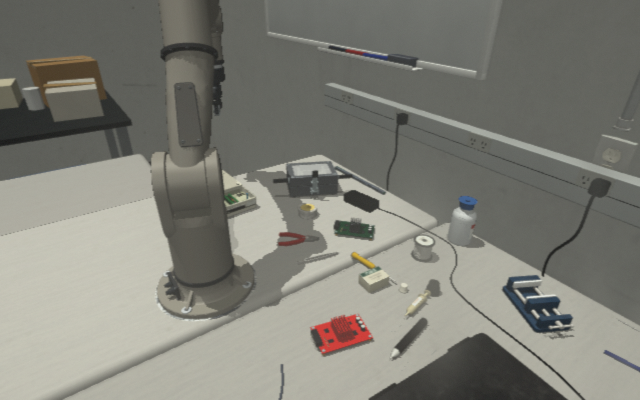

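View pics/side0.png

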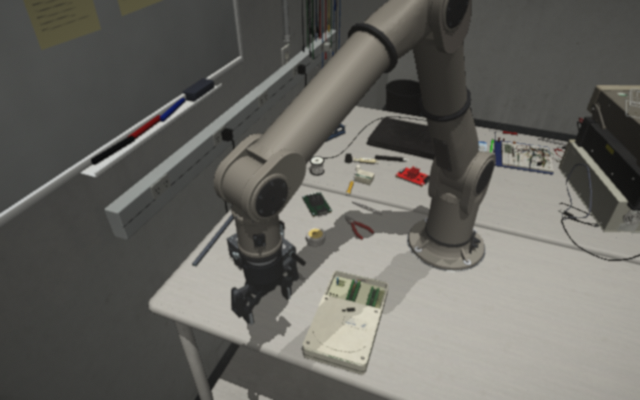

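The scene shows the fixture at about (313,180) with its latch at (315,183), the green board at (354,229), and the tin at (308,208). In the side view the arm hides the fixture.

```bash
cat > h.py <<'E'
import numpy as np,cv2
from scipy.spatial.transform import Rotation as R
def cam(c):
    return c['mtx'],R.from_rotvec(np.ravel(c['rvec'])).as_matrix(),np.ravel(c['tvec'])
def ray(c,u,v,fish=False):
    K,M,t=cam(c); p=np.array([(u-K[0,2])/K[0,0],(v-K[1,2])/K[1,1]])
    if fish:
        th=np.hypot(*p); d=np.r_[p/max(th,1e-9)*np.sin(th),np.cos(th)]
    else: d=np.r_[p,1]
    return -M.T@t, M.T@d
def onz(c,u,v,z,fish=False):
    o,d=ray(c,u,v,fish); return o+d*(z-o[2])/d[2]
def proj(c,P,fish=False):
    K,M,t=cam(c); q=np.atleast_2d(P)@M.T+t
    if fish:
        rr=np.hypot(q[:,0],q[:,1]); th=np.arctan2(rr,q[:,2]); n=q[:,:2]/rr[:,None]*th[:,None]
    else: n=q[:,:2]/q[:,2:]
    return n*[K[0,0],K[1,1]]+[K[0,2],K[1,2]]
E
python3 - <<'E'
from bench import r
from h import *
np.set_printoptions(precision=4,suppress=True)
c=r.camera_info('scene')
print('cam',ray(c,0,0)[0])
for n,u,v,z in [('fix',313,180,.05),('latch',315,174,.098),('board',354,229,.01),('tin',308,208,.028),('brick',361,200,.03),('spool',424,241,.05)]: print(n,onz(c,u,v,z))
im=cv2.imread('pics/scene0.png')[150:250,260:400]
cv2.imwrite('pics/scene0c.png',cv2.resize(im,None,fx=5.6,fy=5.6,interpolation=cv2.INTER_CUBIC))
E
```

```text
cam [-0.1902 -0.7527  0.6523]
fix [0.4952 0.2534 0.05  ]
latch [0.4721 0.2076 0.098 ]
board [ 0.4561 -0.0281  0.01  ]
tin [0.3919 0.1296 0.028 ]
brick [0.5677 0.0721 0.03  ]
spool [ 0.5378 -0.2259  0.05  ]
```

View pics/scene0c.png

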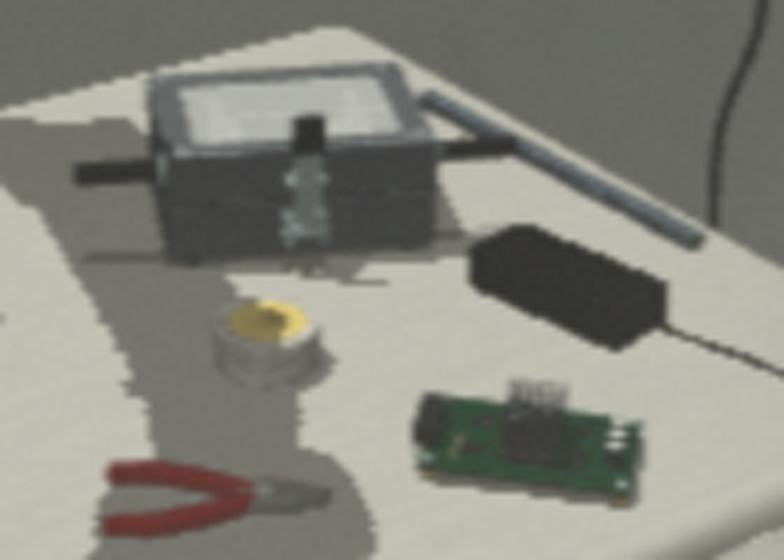

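View pics/wrist0.png

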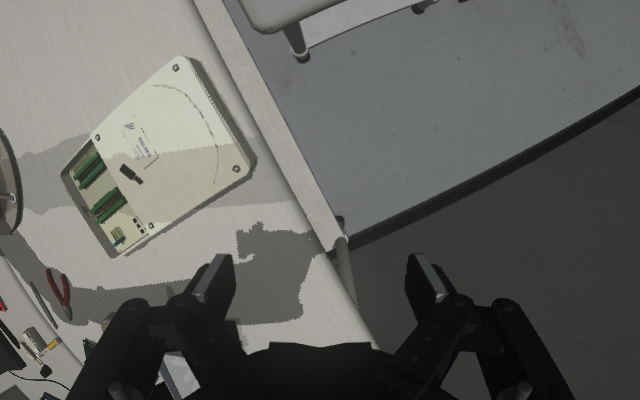

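The crop (×5.6 from (260,150)) gives usable corners. Lid top is at (160,155), (435,150), (400,65) and (150,75). The grip tips are at (77,175) and (515,146), and the tab top is at (311,117). The board's connector points left; its front edge runs (425,475)–(633,500). The wrist picture shows mostly the bench edge.

```bash
cat > fit.py <<'E'
from h import *
from scipy.optimize import least_squares
np.set_printoptions(precision=4,suppress=True)
def fit(c,obj,px,x0,fish=False):
    obj=np.array(obj)/1000.; px=np.array(px,float)
    def W(x):
        cs,s=np.cos(x[2]),np.sin(x[2]); P=obj.copy()
        P[:,0]=x[0]+cs*obj[:,0]-s*obj[:,1]; P[:,1]=x[1]+s*obj[:,0]+cs*obj[:,1]; return P
    f=lambda x:(proj(c,W(x),fish)-px).ravel()
    s=least_squares(f,x0,loss='soft_l1'); return s.x,f(s.x).reshape(-1,2)
E
python3 - <<'E'
from bench import r
from fit import *
c=r.camera_info('scene'); S=lambda L:np.array(L)/5.6+[260,150]-.4
x,e=fit(c,[(-64,86,79),(-64,-86,79),(64,-86,79),(64,86,79),(-46,144,63),(-46,-144,63),(-80.5,0,111),(-64,86,0),(-64,-86,0)],
 S([(160,152),(436,148),(398,65),(150,75),(77,175),(515,146),(311,117),(172,262),(435,250)]),[.5,.25,0]); print(x,e)
x,e=fit(c,[(-36,57,10),(-36,-57,10),(36,-57,10),(0,63.5,17)],S([(424,475),(633,500),(642,423),(422,425)]),[.45,-.03,0]); print(x,e)
x,e=fit(c,[(0,15,37),(0,-15,37)],S([(511,385),(566,388)]),[.45,-.03,0]); print(x,e)
E
```

```text
[0.5089 0.2857 1.1215] [[ 0.9653  0.9126]
 [ 0.5061 -1.2292]
 [ 0.4856 -0.7912]
 [-0.3656 -0.1977]
 [-1.1584 -0.3391]
 [ 1.0004  0.0807]
 [-0.5818 -0.6642]
 [-0.6134  1.2868]
 [-0.1266  0.2876]]
[ 0.4562 -0.0331  0.7821] [[-0.4349 -0.1664]
 [ 0.6144 -0.2867]
 [ 0.2755  0.2906]
 [-0.4318  0.0697]]
[ 0.4698 -0.0173  0.8793] [[-0.0056 -0.0001]
 [ 0.0056 -0.0001]]
```

```bash
python3 - <<'E'
from bench import r
from fit import *
o=r.get_obs(); T=R.from_rotvec(o['orientation']).as_matrix(); p=np.array(o['tcp_pos']); print(T)
c=r.camera_info('wrist'); cp,d=ray(c,319.8,199.34,True)
print('cam in tool',T.T@(cp-p),'axis',T.T@d,'img right',T.T@cam(c)[1][0],'down',T.T@cam(c)[1][1])
def L(x,y,z,F=(.5089,.2857,1.1215)): return np.array([F[0]+np.cos(F[2])*x-np.sin(F[2])*y,F[1]+np.sin(F[2])*x+np.cos(F[2])*y,z])
for n,q in dict(tab=L(-.0805,0,.098),ctr=L(0,0,.079),rg=L(-.046,-.116,.063)).items(): print(n,q,'tool shift',1000*T.T@(q-p))
E
```

```text
[[-0.8957  0.4447 -0.0006]
 [ 0.4447  0.8957 -0.0013]
 [-0.0001 -0.0014 -1.    ]]
cam in tool [ 0.0787 -0.0011 -0.1194] axis [-0.305  -0.001   0.9524] img right [0.0004 1.     0.0012] down [-0.9524  0.0007 -0.305 ]
tab [0.4739 0.2132 0.098 ] tool shift [-329.6946 -272.6696  154.9556]
ctr [0.5089 0.2857 0.079 ] tool shift [-328.7662 -192.1483  173.8425]
rg [0.5934 0.1939 0.063 ] tool shift [-445.2869 -236.7871  189.9144]
```

Request:
step_arm(
  moves=[
    {"dx": -40,"dy": -20,"dz": -10,"gripper": -1},
    {"dx": -40,"dy": -20,"dz": -10},
    {"dx": -40,"dy": -20,"dz": -10},
    {"dx": -40,"dy": -20,"dz": -10},
    {"dx": -40,"dy": -20,"dz": -10},
    {"dx": -40,"dy": -20,"dz": -10},
    {"dx": -40,"dy": -20,"dz": -10},
    {"dx": -40,"dy": -20,"dz": -10},
    {"dx": -40,"dy": -20},
    {"dx": -40,"dy": -20},
    {"dx": 0},
    {"dx": 0},
  ],
)

```text
invalid input at $.moves[0]: expected keys rx, ry, rz, dx, dy, dz, gripper
```

```bash
python3 - <<'E'
from bench import r
import cv2
cv2.imwrite('pics/w1.png',r.grab_frame('wrist')); cv2.imwrite('pics/s1.png',r.grab_frame('side'))
o=r.get_obs(); print(o['clock'],o['tcp_pos'],o['orientation'],o['grip_width'])
E
```

```text
0.25 [0.30007966 0.6043612  0.25280919] [-7.17437180e-01 -3.05846927e+00  1.36591396e-03] 0.08512427601134778
```

View pics/w1.png

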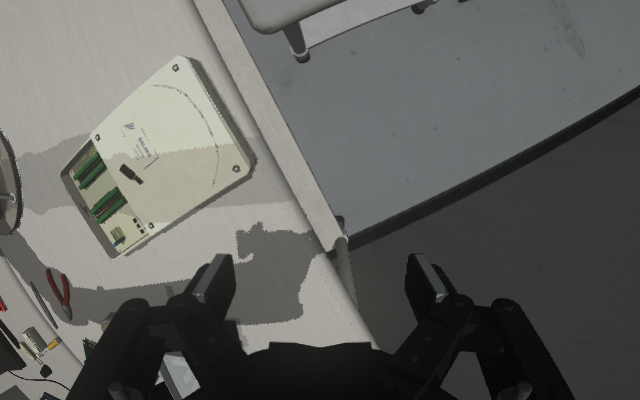

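The row was refused because every row needs all seven keys, so the arm did not move and this is the same view as before. I will resend it with all the keys.

Request:
step_arm(
  grip_force=40,
  moves=[
    {"rx": 0,"ry": 0,"rz": 0,"dx": -40,"dy": -20,"dz": -10,"gripper": -1},
    {"rx": 0,"ry": 0,"rz": 0,"dx": -40,"dy": -20,"dz": -10,"gripper": -1},
    {"rx": 0,"ry": 0,"rz": 0,"dx": -40,"dy": -20,"dz": -10,"gripper": -1},
    {"rx": 0,"ry": 0,"rz": 0,"dx": -40,"dy": -20,"dz": -10,"gripper": -1},
    {"rx": 0,"ry": 0,"rz": 0,"dx": -40,"dy": -20,"dz": -10,"gripper": -1},
    {"rx": 0,"ry": 0,"rz": 0,"dx": -40,"dy": -20,"dz": -10,"gripper": -1},
    {"rx": 0,"ry": 0,"rz": 0,"dx": -40,"dy": -20,"dz": -10,"gripper": -1},
    {"rx": 0,"ry": 0,"rz": 0,"dx": -40,"dy": -20,"dz": -10,"gripper": -1},
    {"rx": 0,"ry": 0,"rz": 0,"dx": -40,"dy": -20,"dz": 0,"gripper": -1},
    {"rx": 0,"ry": 0,"rz": 0,"dx": -40,"dy": -20,"dz": 0,"gripper": -1},
    {"rx": 0,"ry": 0,"rz": 0,"dx": 0,"dy": 0,"dz": 0,"gripper": -1},
    {"rx": 0,"ry": 0,"rz": 0,"dx": 0,"dy": 0,"dz": 0,"gripper": -1},
  ],
)

```text
clock: 1.75
tcp_pos: [0.5691, 0.2482, 0.3331]
orientation: [-0.717, -3.058, -0.0]
contact_force: [0.3, 0.3, -0.1]
grip_width: 0.0002
gripper_force: 0.0
```

```bash
python3 - <<'E'
from bench import r
import cv2
print(r.camera_info('wrist'))
cv2.imwrite('pics/w2.png',r.grab_frame('wrist')); cv2.imwrite('pics/s2.png',r.grab_frame('side'))
o=r.get_obs(); print(o['clock'],o['tcp_pos'],o['orientation'],o['grip_width'])
E
```

```text
{'mtx': array([[309.70691629,   0.        , 319.78200856],
       [  0.        , 309.70691629, 199.34054035],
       [  0.        ,   0.        ,   1.        ]]), 'rvec': array([-2.43790277, -1.51287309, -0.23434696]), 'tvec': array([-0.47350566, -0.44364582,  0.33396925])}
1.85 [0.5685648  0.24922513 0.33311645] [-7.13468746e-01 -3.05865674e+00 -6.57970621e-04] -0.00022821516038309082
```

View pics/w2.png

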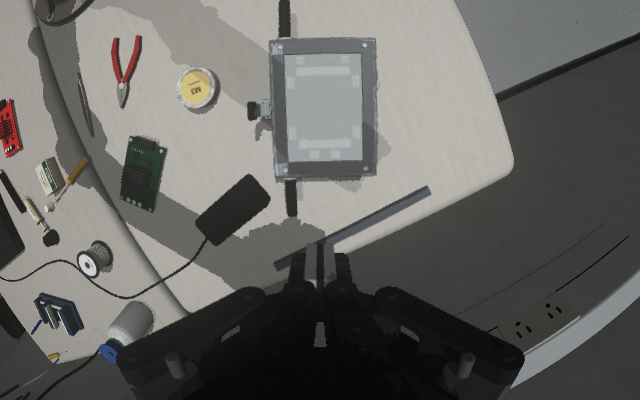

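The wrist view shows it all: lid top corners near (270,38), (376,38), (376,178) and (273,180), tab at (251,110), right grip ending at (291,217), and the board around (143,174) with its connector up. I will enlarge it.

```bash
python3 - <<'E'
import cv2
im=cv2.imread('pics/w2.png')
a=cv2.resize(im[120:225,105:185],None,fx=5,fy=5,interpolation=cv2.INTER_CUBIC)
b=cv2.resize(im[25:225,235:385],None,fx=2.625,fy=2.625,interpolation=cv2.INTER_CUBIC)
cv2.imwrite('pics/w2c.png',cv2.hconcat([a,b]))
print(a.shape,b.shape)
E
```

```text
(525, 400, 3) (525, 394, 3)
```

View pics/w2c.png

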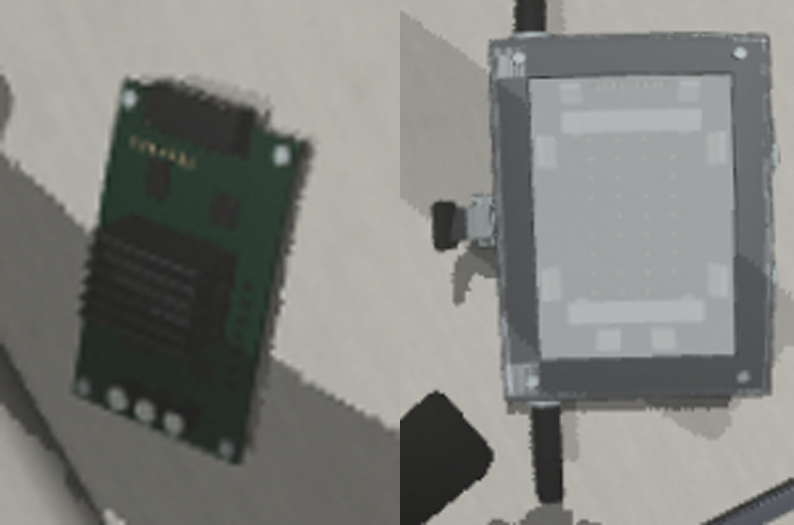

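The board's corners in the left crop are (124,82), (302,142), (75,393) and (240,463). In the right crop the lid corners are (490,42), (769,36), (772,394) and (507,401), with the grip tip at (549,502) and the tab top at (439,225).

```bash
python3 - <<'E'
from bench import r
from fit import *
c=r.camera_info('wrist')
A=lambda L:np.array(L)/5+[105,120]-.4
B=lambda L:(np.array(L)-[400,0])/2.625+[235,25]-.3
x,e=fit(c,[(-64,86,79),(64,86,79),(64,-86,79),(-64,-86,79),(-46,-144,63),(-80.5,0,111)],B([(490,42),(769,36),(772,394),(507,401),(549,502),(440,225)]),[.509,.286,1.12],True);print(x,e)
F=x
x,e=fit(c,[(-36,57.5,11),(36,57.5,11),(-36,-57.5,11),(36,-57.5,11)],A([(124,82),(302,142),(75,393),(240,463)]),[.456,-.03,.8],True);print(x,e)
x,e=fit(c,[(0,0,37)],A([(150,272)]),[.456,-.03,.8],True);print('sink',x)
o=r.get_obs();T=R.from_rotvec(o['orientation']).as_matrix();print(T, np.arctan2(T[1,1],T[0,1]))
E
```

```text
[0.5029 0.2852 1.1376] [[-0.8368 -1.414 ]
 [ 0.3555 -1.3962]
 [-0.0814  0.91  ]
 [-1.3952  0.6012]
 [ 0.3876  0.6989]
 [ 1.277  -0.0561]]
[ 0.4546 -0.0262  0.7548] [[-0.0141 -0.7757]
 [-0.0972  0.0457]
 [-0.025   0.2267]
 [ 0.0792  0.4356]]
sink [ 0.4512 -0.0174  0.8   ]
[[-0.8968  0.4425 -0.0007]
 [ 0.4424  0.8968  0.0006]
 [ 0.0009  0.0002 -1.    ]] 1.1124674425771053
```

Request:
step_arm(
  moves=[
    {"rx": 0,"ry": 0,"rz": -1.4,"dx": 25,"dy": -16,"dz": 20,"gripper": -1},
    {"rx": 0,"ry": 0,"rz": 0,"dx": 25,"dy": -16,"dz": 30,"gripper": -1},
    {"rx": 0,"ry": 0,"rz": 0,"dx": 25,"dy": -15,"dz": 30,"gripper": -1},
    {"rx": 0,"ry": 0,"rz": 0,"dx": 0,"dy": 0,"dz": 40,"gripper": -1},
    {"rx": 0,"ry": 0,"rz": 0,"dx": 0,"dy": 0,"dz": 40,"gripper": -1},
    {"rx": 0,"ry": 0,"rz": 0,"dx": 0,"dy": 0,"dz": 25,"gripper": -1},
    {"rx": 0,"ry": 0,"rz": 0,"dx": 0,"dy": 0,"dz": 15,"gripper": -1},
    {"rx": 0,"ry": 0,"rz": 0,"dx": 0,"dy": 0,"dz": 10,"gripper": -1},
    {"rx": 0,"ry": 0,"rz": 0,"dx": 0,"dy": 0,"dz": 10,"gripper": -1},
    {"rx": 0,"ry": 0,"rz": 0,"dx": 0,"dy": 0,"dz": 0,"gripper": -1},
    {"rx": 0,"ry": 0,"rz": 0,"dx": 0,"dy": 0,"dz": 0,"gripper": -1},
  ],
)

```text
clock: 3.22
tcp_pos: [0.4819, 0.2376, 0.1138]
orientation: [0.68, 3.066, 0.001]
contact_force: [-0.7, -0.3, 0.4]
grip_width: -0.0
gripper_force: 0.0
```

Request:
step_arm(
  moves=[
    {"rx": 0,"ry": 0,"rz": 0,"dx": 0,"dy": -6,"dz": 0,"gripper": -1},
    {"rx": 0,"ry": 0,"rz": 0,"dx": 0,"dy": -6,"dz": 0,"gripper": -1},
    {"rx": 0,"ry": 0,"rz": 0,"dx": 0,"dy": -6,"dz": 0,"gripper": -1},
    {"rx": 0,"ry": 0,"rz": 0,"dx": 0,"dy": -6,"dz": 0,"gripper": -1},
    {"rx": 0,"ry": 0,"rz": 0,"dx": 0,"dy": -5,"dz": 0,"gripper": -1},
  ],
)

```text
clock: 3.85
tcp_pos: [0.4692, 0.2108, 0.1133]
orientation: [0.68, 3.067, 0.0]
contact_force: [0.2, 1.6, -0.3]
grip_width: 0.0003
gripper_force: 0.4
```

Request:
step_arm(
  moves=[
    {"rx": 0,"ry": 0,"rz": 0,"dx": 0,"dy": -5,"dz": 0,"gripper": -1},
    {"rx": 0,"ry": 0,"rz": 0,"dx": 0,"dy": -5,"dz": 0,"gripper": -1},
    {"rx": 0,"ry": 0,"rz": 0,"dx": 0,"dy": -4,"dz": 0,"gripper": -1},
    {"rx": 0,"ry": 0,"rz": 0,"dx": 0,"dy": 0,"dz": 0,"gripper": -1},
  ],
)

```text
clock: 4.35
tcp_pos: [0.4632, 0.198, 0.1133]
orientation: [-0.681, -3.067, 0.001]
contact_force: [0.3, 0.2, 0.6]
grip_width: -0.0002
gripper_force: 0.0
```

Request:
step_arm(
  moves=[
    {"rx": 0,"ry": 0,"rz": 0,"dx": 0,"dy": 2,"dz": -30,"gripper": -1},
    {"rx": 0,"ry": 0,"rz": 0,"dx": 0,"dy": 3,"dz": -30,"gripper": -1},
    {"rx": 0,"ry": 0,"rz": 0,"dx": -40,"dy": 15,"dz": 0,"gripper": 0},
    {"rx": 0,"ry": 0,"rz": 0,"dx": -40,"dy": 15,"dz": 0,"gripper": 0},
    {"rx": 0,"ry": 0,"rz": 0,"dx": -40,"dy": 15,"dz": 0,"gripper": 0},
    {"rx": 0,"ry": 0,"rz": 0,"dx": 0,"dy": 0,"dz": 25,"gripper": 0},
    {"rx": 0,"ry": 0,"rz": 0,"dx": 0,"dy": 0,"dz": 25,"gripper": 0},
    {"rx": 0,"ry": 0,"rz": 0,"dx": 0,"dy": 0,"dz": 25,"gripper": 0},
    {"rx": 0,"ry": 0,"rz": 0,"dx": 0,"dy": 0,"dz": 18,"gripper": 0},
    {"rx": 0,"ry": 0,"rz": 0,"dx": 0,"dy": 0,"dz": 14,"gripper": 0},
    {"rx": 0,"ry": 0,"rz": 0,"dx": 0,"dy": 0,"dz": 0,"gripper": 0},
  ],
)

```text
clock: 5.72
tcp_pos: [0.5927, 0.1929, 0.0654]
orientation: [-0.68, -3.066, 0.002]
contact_force: [0.5, 0.0, -0.0]
grip_width: 0.0423
gripper_force: 0.0
```

Request:
step_arm(
  grip_force=30,
  moves=[
    {"rx": 0,"ry": 0,"rz": 0,"dx": 0,"dy": 0,"dz": 0,"gripper": -1},
    {"rx": 0,"ry": 0,"rz": 0,"dx": 0,"dy": 0,"dz": 0,"gripper": -1},
    {"rx": 0,"ry": 0,"rz": 0,"dx": 0,"dy": 0,"dz": 0,"gripper": -1},
    {"rx": 0,"ry": 0,"rz": 0,"dx": 0,"dy": 0,"dz": 0,"gripper": -1},
  ],
)

```text
clock: 6.22
tcp_pos: [0.594, 0.1933, 0.0672]
orientation: [0.68, 3.066, 0.002]
contact_force: [-0.9, -0.3, 5.3]
grip_width: 0.0131
gripper_force: 29.5
```

```bash
python3 - <<'E'
import numpy as np
a=np.radians(np.linspace(8.6,103,19));x=-114*np.cos(a);z=114*np.sin(a)
print([(round(p,1),round(-q,1)) for p,q in zip(np.diff(x),np.diff(z))])
E
```

```text
[(np.float64(2.0), np.float64(-10.2)), (np.float64(3.0), np.float64(-10.0)), (np.float64(3.9), np.float64(-9.7)), (np.float64(4.7), np.float64(-9.3)), (np.float64(5.6), np.float64(-8.8)), (np.float64(6.3), np.float64(-8.3)), (np.float64(7.1), np.float64(-7.7)), (np.float64(7.7), np.float64(-7.0)), (np.float64(8.4), np.float64(-6.3)), (np.float64(8.9), np.float64(-5.5)), (np.float64(9.3), np.float64(-4.6)), (np.float64(9.7), np.float64(-3.8)), (np.float64(10.0), np.float64(-2.8)), (np.float64(10.3), np.float64(-1.9)), (np.float64(10.4), np.float64(-1.0)), (np.float64(10.4), np.float64(-0.0)), (np.float64(10.4), np.float64(0.9)), (np.float64(10.3), np.float64(1.9))]
```

Request:
step_arm(
  moves=[
    {"rx": 0,"ry": 0,"rz": 0,"dx": 0,"dy": 2,"dz": -10,"gripper": -1},
    {"rx": 0,"ry": 0,"rz": 0,"dx": 0,"dy": 3,"dz": -10,"gripper": -1},
    {"rx": 0,"ry": 0,"rz": 0,"dx": 0,"dy": 4,"dz": -10,"gripper": -1},
    {"rx": 0,"ry": 0,"rz": 0,"dx": 0,"dy": 4.7,"dz": -9.3,"gripper": -1},
  ],
)

```text
clock: 6.72
tcp_pos: [0.5989, 0.2043, 0.106]
orientation: [-0.681, -3.066, 0.003]
contact_force: [4.3, -3.8, -6.2]
grip_width: 0.0128
gripper_force: 29.2
```

Request:
step_arm(
  moves=[
    {"rx": 0,"ry": 0,"rz": 0,"dx": 0,"dy": 5.6,"dz": -8.8,"gripper": -1},
    {"rx": 0,"ry": 0,"rz": 0,"dx": 0,"dy": 6.3,"dz": -8.3,"gripper": -1},
    {"rx": 0,"ry": 0,"rz": 0,"dx": 0,"dy": 7.1,"dz": -7.7,"gripper": -1},
    {"rx": 0,"ry": 0,"rz": 0,"dx": 0,"dy": 7.7,"dz": -7,"gripper": -1},
    {"rx": 0,"ry": 0,"rz": 0,"dx": 0,"dy": 8.4,"dz": -6.3,"gripper": -1},
    {"rx": 0,"ry": 0,"rz": 0,"dx": 0,"dy": 8.9,"dz": -5.5,"gripper": -1},
    {"rx": 0,"ry": 0,"rz": 0,"dx": 0,"dy": 9.3,"dz": -4.6,"gripper": -1},
  ],
)

```text
clock: 7.6
tcp_pos: [0.6198, 0.2484, 0.1562]
orientation: [-0.685, -3.062, 0.013]
contact_force: [-10.4, -11.1, 14.7]
grip_width: 0.0125
gripper_force: 29.9
```

Request:
step_arm(
  moves=[
    {"rx": 0,"ry": 0,"rz": 0,"dx": 0,"dy": 9.7,"dz": -3.8,"gripper": -1},
    {"rx": 0,"ry": 0,"rz": 0,"dx": 0,"dy": 10,"dz": -2.8,"gripper": -1},
    {"rx": 0,"ry": 0,"rz": 0,"dx": 0,"dy": 10.3,"dz": -1.9,"gripper": -1},
    {"rx": 0,"ry": 0,"rz": 0,"dx": 0,"dy": 10.4,"dz": -1,"gripper": -1},
    {"rx": 0,"ry": 0,"rz": 0,"dx": 0,"dy": 10.4,"dz": 0,"gripper": -1},
    {"rx": 0,"ry": 0,"rz": 0,"dx": 0,"dy": 10.4,"dz": 1,"gripper": -1},
    {"rx": 0,"ry": 0,"rz": 0,"dx": 0,"dy": 8,"dz": 1.5,"gripper": -1},
    {"rx": 0,"ry": 0,"rz": 0,"dx": 0,"dy": 0,"dz": 0,"gripper": -1},
    {"rx": 0,"ry": 0,"rz": 0,"dx": 0,"dy": 0,"dz": 0,"gripper": -1},
  ],
)

```text
clock: 8.72
tcp_pos: [0.6517, 0.3175, 0.1619]
orientation: [0.679, 3.065, 0.004]
contact_force: [3.1, 0.3, 4.7]
grip_width: 0.0124
gripper_force: 32.4
```

Request:
step_arm(
  moves=[
    {"rx": 0,"ry": 0,"rz": 0,"dx": 0,"dy": 0,"dz": 0,"gripper": 0},
    {"rx": 0,"ry": 0,"rz": 0,"dx": 0,"dy": 0,"dz": 0,"gripper": 0},
    {"rx": 0,"ry": 0,"rz": 0,"dx": 0,"dy": 0,"dz": -20,"gripper": 0},
    {"rx": 0,"ry": 0,"rz": 0,"dx": 0,"dy": 0,"dz": -40,"gripper": 0},
    {"rx": 0,"ry": 0,"rz": 0,"dx": 0,"dy": 0,"dz": -40,"gripper": 0},
    {"rx": 0,"ry": 0,"rz": 0,"dx": 0,"dy": 0,"dz": 0,"gripper": 0},
  ],
)

```text
clock: 9.48
tcp_pos: [0.6528, 0.3174, 0.2668]
orientation: [0.679, 3.061, 0.009]
contact_force: [0.7, 0.4, -0.8]
grip_width: 0.0425
gripper_force: 0.0
```

```bash
python3 - <<'E'
from bench import r
from fit import *
o=r.get_obs(); p=np.array(o['tcp_pos']);T=R.from_rotvec(o['orientation']).as_matrix()
print(o['joints'],p,np.arctan2(T[1,1],T[0,1]))
b=np.array([.4546,-.0262,.28]); print('to board',T.T@(b-p)*1000)
E
```

```text
[-0.6542  0.5525  0.1796  1.4169 -0.1023  1.1727  0.6723] [0.6528 0.3174 0.2668] 1.134236915119019
to board [  34.3031 -395.0574  -16.2171]
```

Request:
step_arm(
  moves=[
    {"rx": 0,"ry": 0,"rz": 0,"dx": 4,"dy": -45,"dz": 0,"gripper": 0.18},
    {"rx": 0,"ry": 0,"rz": 0,"dx": 4,"dy": -50,"dz": 0,"gripper": 0.18},
    {"rx": 0,"ry": 0,"rz": 0,"dx": 4,"dy": -50,"dz": 0,"gripper": 0.18},
    {"rx": 0,"ry": 0,"rz": 0,"dx": 4,"dy": -50,"dz": 0,"gripper": 0.18},
    {"rx": 0,"ry": 0,"rz": 0,"dx": 4,"dy": -50,"dz": 0,"gripper": 0.18},
    {"rx": 0,"ry": 0,"rz": 0,"dx": 4,"dy": -50,"dz": 0,"gripper": 0.18},
    {"rx": 0,"ry": 0,"rz": 0,"dx": 5,"dy": -50,"dz": 0,"gripper": 0.18},
    {"rx": 0,"ry": 0,"rz": 0,"dx": 5,"dy": -50,"dz": -10,"gripper": 0.18},
    {"rx": 0,"ry": 0,"rz": -9.7,"dx": 0,"dy": 0,"dz": 0,"gripper": 0.18},
    {"rx": 0,"ry": 0,"rz": -9.7,"dx": 0,"dy": 0,"dz": 0,"gripper": 0.18},
    {"rx": 0,"ry": 0,"rz": -9.7,"dx": 0,"dy": 0,"dz": 0,"gripper": 0.18},
    {"rx": 0,"ry": 0,"rz": -9.7,"dx": 0,"dy": 0,"dz": 0,"gripper": 0.18},
    {"rx": 0,"ry": 0,"rz": -9.7,"dx": 0,"dy": 0,"dz": 0,"gripper": 0.18},
    {"rx": 0,"ry": 0,"rz": -9.7,"dx": 0,"dy": 0,"dz": 0,"gripper": 0.18},
    {"rx": 0,"ry": 0,"rz": -9.7,"dx": 0,"dy": 0,"dz": 0,"gripper": 0.18},
    {"rx": 0,"ry": 0,"rz": 0,"dx": 0,"dy": 0,"dz": 0,"gripper": 0.18},
    {"rx": 0,"ry": 0,"rz": 0,"dx": 0,"dy": 0,"dz": 0,"gripper": 0.18},
  ],
)

```text
clock: 11.6
tcp_pos: [0.4529, -0.0271, 0.2709]
orientation: [1.144, -2.926, -0.0]
contact_force: [1.3, -0.2, 0.7]
grip_width: 0.0503
gripper_force: 0.0
```

```bash
python3 - <<'E'
from bench import r
from fit import *
o=r.get_obs(); p=np.array(o['tcp_pos']);T=R.from_rotvec(o['orientation']).as_matrix()
print(o['clock'],o['joints'],p,np.arctan2(T[1,1],T[0,1]))
im=r.grab_frame('wrist'); cv2.imwrite('pics/w3.png',im)
c=r.camera_info('wrist'); F=(.4546,-.0262,.7548)
a=cv2.resize(im[60:300,200:440],None,fx=2.4,fy=2.4,interpolation=cv2.INTER_CUBIC); cv2.imwrite('pics/w3c.png',a)
E
```

```text
11.6 [-0.2883  0.0827  0.2248  2.0521 -0.0219  1.0091  2.2637] [ 0.4529 -0.0271  0.2709] 2.3162170285679147
```

View pics/w3c.png

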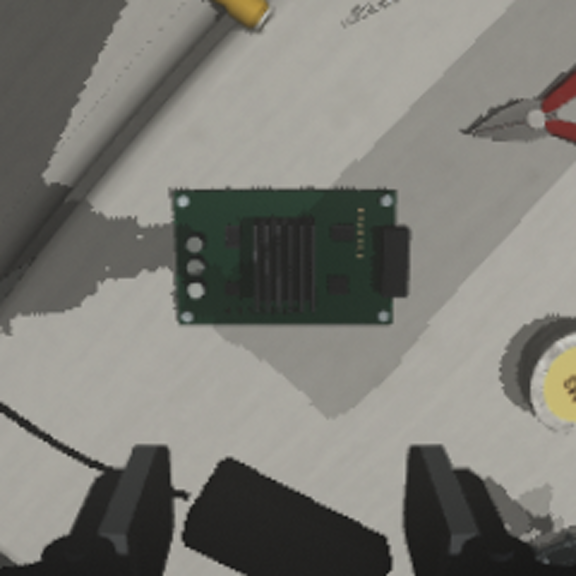

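The board lies square in the view, with corners at (172,190), (396,190), (393,324) and (178,324), its connector on the right, and the sink at x 253–314.

```bash
python3 - <<'E'
from bench import r
from fit import *
c=r.camera_info('wrist');A=lambda L:np.array(L)/2.4+[200,60]-.3
x,e=fit(c,[(-36,-57.5,11),(-36,57.5,11),(36,57.5,11),(36,-57.5,11)],A([(172,190),(396,190),(393,324),(178,324)]),[.456,-.03,.8],True);print(x,e)
o=r.get_obs(); p=np.array(o['tcp_pos']);T=R.from_rotvec(o['orientation']).as_matrix()
print('tool shift',T.T@(np.r_[x[:2],.03]-p)*1000,'rz',-np.degrees(x[2]+np.pi/2-np.arctan2(T[1,1],T[0,1])))
s=proj(c,[[x[0]+np.cos(x[2])*u-np.sin(x[2])*v,x[1]+np.sin(x[2])*u+np.cos(x[2])*v,.037] for u,v in [(-22,-15),(-22,15),(22,15),(22,-15)] for u,v in [(u/1000,v/1000)]],True)
print((s-[200,60])*2.4)
E
```

```text
[ 0.4537 -0.0288  0.7489] [[ 0.2654  0.1586]
 [ 0.1426 -0.1349]
 [-0.3793 -0.1312]
 [-0.0534  0.0896]]
tool shift [  0.6453  -1.7699 240.8594] rz -0.16399609148612565
[[252.2627 223.3384]
 [314.777  223.1496]
 [314.1969 311.2148]
 [253.5247 311.369 ]]
```

Request:
step_arm(
  moves=[
    {"rx": 0,"ry": 0,"rz": 0,"dx": 0.6,"dy": -1.8,"dz": 45,"gripper": 0.18},
    {"rx": 0,"ry": 0,"rz": 0,"dx": 0,"dy": 0,"dz": 50,"gripper": 0.18},
    {"rx": 0,"ry": 0,"rz": 0,"dx": 0,"dy": 0,"dz": 50,"gripper": 0.18},
    {"rx": 0,"ry": 0,"rz": 0,"dx": 0,"dy": 0,"dz": 40,"gripper": 0.18},
    {"rx": 0,"ry": 0,"rz": 0,"dx": 0,"dy": 0,"dz": 25,"gripper": 0.18},
    {"rx": 0,"ry": 0,"rz": 0,"dx": 0,"dy": 0,"dz": 14,"gripper": 0.18},
    {"rx": 0,"ry": 0,"rz": 0,"dx": 0,"dy": 0,"dz": 10,"gripper": 0.18},
    {"rx": 0,"ry": 0,"rz": 0,"dx": 0,"dy": 0,"dz": 0,"gripper": 0.18},
    {"rx": 0,"ry": 0,"rz": 0,"dx": 0,"dy": 0,"dz": 0,"gripper": 0.18},
  ],
)

```text
clock: 12.78
tcp_pos: [0.4545, -0.0289, 0.0375]
orientation: [-1.148, 2.923, -0.001]
contact_force: [-0.7, -0.4, -0.5]
grip_width: 0.0505
gripper_force: 0.0
```

Request:
step_arm(
  grip_force=40,
  moves=[
    {"rx": 0,"ry": 0,"rz": 0,"dx": 0,"dy": 0,"dz": 0,"gripper": -1},
    {"rx": 0,"ry": 0,"rz": 0,"dx": 0,"dy": 0,"dz": 0,"gripper": -1},
    {"rx": 0,"ry": 0,"rz": 0,"dx": 0,"dy": 0,"dz": 0,"gripper": -1},
    {"rx": 0,"ry": 0,"rz": 0,"dx": 0,"dy": 0,"dz": 0,"gripper": -1},
    {"rx": 0,"ry": 0,"rz": 0,"dx": 0,"dy": 0,"dz": 0,"gripper": -1},
  ],
)

```text
clock: 13.4
tcp_pos: [0.4546, -0.0289, 0.0376]
orientation: [-1.148, 2.923, -0.001]
contact_force: [-1.0, -0.6, 6.3]
grip_width: 0.0294
gripper_force: 39.4
```

Request:
step_arm(
  moves=[
    {"rx": 0,"ry": 0,"rz": 0,"dx": 0,"dy": 0,"dz": -8,"gripper": -1},
    {"rx": 0,"ry": 0,"rz": 0,"dx": 0,"dy": 0,"dz": -25,"gripper": -1},
    {"rx": 0,"ry": 0,"rz": 0,"dx": 0,"dy": 0,"dz": -40,"gripper": -1},
    {"rx": 0,"ry": 0,"rz": -7.4,"dx": 0,"dy": 0,"dz": -40,"gripper": -1},
    {"rx": 0,"ry": 0,"rz": -7.4,"dx": 0,"dy": 0,"dz": -40,"gripper": -1},
    {"rx": 0,"ry": 0,"rz": -7.5,"dx": 0,"dy": 0,"dz": -40,"gripper": -1},
    {"rx": 0,"ry": 0,"rz": 0,"dx": 0,"dy": 0,"dz": -20,"gripper": -1},
    {"rx": 0,"ry": 0,"rz": 0,"dx": -25,"dy": -6,"dz": 0,"gripper": -1},
    {"rx": 0,"ry": 0,"rz": 0,"dx": -40,"dy": -9,"dz": 0,"gripper": -1},
    {"rx": 0,"ry": 0,"rz": 0,"dx": -45,"dy": -11,"dz": 0,"gripper": -1},
    {"rx": 0,"ry": 0,"rz": 0,"dx": -45,"dy": -11,"dz": 0,"gripper": -1},
    {"rx": 0,"ry": 0,"rz": 0,"dx": -45,"dy": -11,"dz": 0,"gripper": -1},
    {"rx": 0,"ry": 0,"rz": 0,"dx": -45,"dy": -11,"dz": 0,"gripper": -1},
    {"rx": 0,"ry": 0,"rz": 0,"dx": -40,"dy": -9,"dz": 0,"gripper": -1},
    {"rx": 0,"ry": 0,"rz": 0,"dx": -20,"dy": -4,"dz": 0,"gripper": -1},
    {"rx": 0,"ry": 0,"rz": 0,"dx": 0,"dy": 0,"dz": 0,"gripper": -1},
    {"rx": 0,"ry": 0,"rz": 0,"dx": 0,"dy": 0,"dz": 0,"gripper": -1},
    {"rx": 0,"ry": 0,"rz": 0,"dx": 0,"dy": 0,"dz": 0,"gripper": -1},
  ],
)

```text
clock: 15.65
tcp_pos: [0.6468, 0.2164, 0.2501]
orientation: [1.69, -2.648, 0.001]
contact_force: [-0.7, -0.0, -1.7]
grip_width: 0.0291
gripper_force: 40.0
```

```bash
python3 - <<'E'
from bench import r
from fit import *
o=r.get_obs(); p=np.array(o['tcp_pos']);T=R.from_rotvec(o['orientation']).as_matrix()
print(o['clock'],p,np.arctan2(T[1,1],T[0,1]),o['grip_width'])
c=r.camera_info('wrist');im=r.grab_frame('wrist'); cv2.imwrite('pics/w4.png',im)
print(c)
F=(.5029,.2852,1.1376);cs,s=np.cos(F[2]),np.sin(F[2])
def L(P): return [[F[0]+cs*x-s*y,F[1]+s*x+cs*y,z] for x,y,z in np.array(P)/1000.]
print(proj(c,L([(-64,86,44),(64,86,44),(64,-86,44),(-64,-86,44),(0,0,24),(-110,0,92)]),True))
cv2.imwrite('pics/w4c.png',cv2.resize(im[40:300,240:580],None,fx=2.3,fy=2.3,interpolation=cv2.INTER_CUBIC))
E
```

```text
15.65 [0.6468 0.2164 0.2501] 2.7071743111484756 0.029143496485513724
{'mtx': array([[309.7069,   0.    , 319.782 ],
       [  0.    , 309.7069, 199.3405],
       [  0.    ,   0.    ,   1.    ]]), 'rvec': array([-0.6548, -2.9695, -0.4618]), 'tvec': array([ 0.4952, -0.483 ,  0.2341])}
[[521.159  131.3938]
 [506.5499 229.3593]
 [382.3801 233.273 ]
 [388.5499 121.4564]
 [450.2075 176.6681]
 [484.2358  83.5641]]
```

View pics/w4c.png

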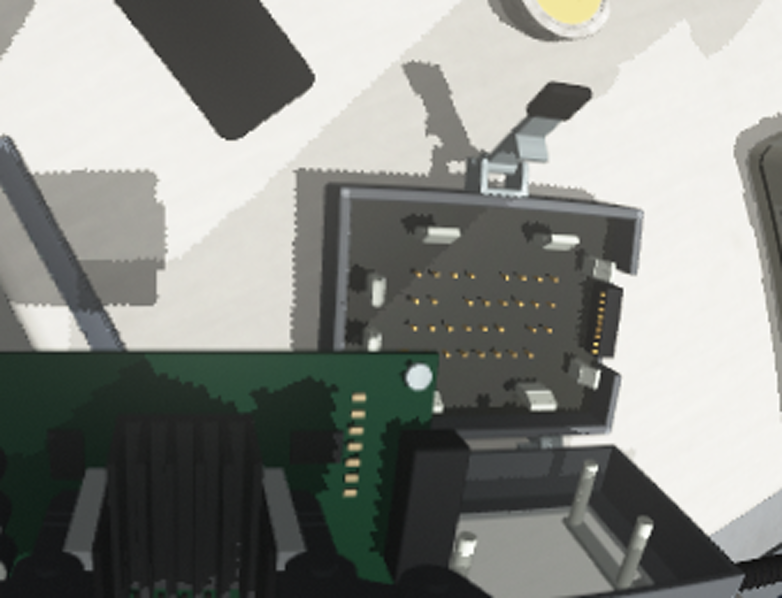

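The nest is open and the hook is out. The rim corners lie at (643,211), (341,188) and (613,432), against predictions of (647,210), (342,187) and (613,436), so the fixture pose is good. I will refine it.

```bash
python3 - <<'E'
from bench import r
from fit import *
c=r.camera_info('wrist');A=lambda L:np.array(L)/2.3+[240,40]-.3
x,e=fit(c,[(-64,86,44),(-64,-86,44),(64,86,44)],A([(643,211),(341,188),(613,432)]),[.5,.285,1.13],True);print(x,e)
o=r.get_obs(); p=np.array(o['tcp_pos']);T=R.from_rotvec(o['orientation']).as_matrix()
for q in (x,np.array([.5029,.2852,1.1376])): print('shift',T.T@(np.r_[q[:2],.25]-p)*1000,'rz',-np.degrees(q[2]+np.pi/2-np.arctan2(T[1,1],T[0,1])))
# board in hand: visible corner (36mm? tool +x,+y) top surface
print('board corner pred', (proj(c,[p+T@np.array([.036,.0575,.0265])],True)-[240,40])*2.3)
E
```

```text
[0.5037 0.2847 1.1424] [[ 1.1882 -0.7686]
 [-0.5368 -0.0155]
 [ 0.0492  1.2816]]
shift [ -1.5396 158.5517   0.0893] rz -0.3321039391813863
shift [ -1.6719 159.4759   0.0892] rz -0.05830549774402066
board corner pred [[438.3384 352.4503]]
```

Request:
step_arm(
  moves=[
    {"rx": 0,"ry": 0,"rz": -0.2,"dx": -1.6,"dy": 25,"dz": 0,"gripper": -1},
    {"rx": 0,"ry": 0,"rz": 0,"dx": 0,"dy": 40,"dz": 0,"gripper": -1},
    {"rx": 0,"ry": 0,"rz": 0,"dx": 0,"dy": 40,"dz": 0,"gripper": -1},
    {"rx": 0,"ry": 0,"rz": 0,"dx": 0,"dy": 34,"dz": 0,"gripper": -1},
    {"rx": 0,"ry": 0,"rz": 0,"dx": 0,"dy": 20,"dz": 0,"gripper": -1},
    {"rx": 0,"ry": 0,"rz": 0,"dx": 0,"dy": 0,"dz": 30,"gripper": -1},
    {"rx": 0,"ry": 0,"rz": 0,"dx": 0,"dy": 0,"dz": 40,"gripper": -1},
    {"rx": 0,"ry": 0,"rz": 0,"dx": 0,"dy": 0,"dz": 40,"gripper": -1},
    {"rx": 0,"ry": 0,"rz": 0,"dx": 0,"dy": 0,"dz": 30,"gripper": -1},
    {"rx": 0,"ry": 0,"rz": 0,"dx": 0,"dy": 0,"dz": 15,"gripper": -1},
    {"rx": 0,"ry": 0,"rz": 0,"dx": 0,"dy": 0,"dz": 0,"gripper": -1},
    {"rx": 0,"ry": 0,"rz": 0,"dx": 0,"dy": 0,"dz": 0,"gripper": -1},
  ],
)

```text
clock: 17.2
tcp_pos: [0.5043, 0.2859, 0.0961]
orientation: [-1.695, 2.642, -0.0]
contact_force: [-0.6, 0.2, -2.0]
grip_width: 0.0292
gripper_force: 40.0
```

```bash
python3 - <<'E'
from bench import r
from fit import *
o=r.get_obs(); p=np.array(o['tcp_pos']);T=R.from_rotvec(o['orientation']).as_matrix()
for q in ([.5037,.2847,1.1424],[.5029,.2852,1.1376]): print(p,'shift',T.T@(np.r_[q[:2],.0616]-p)*1000,'rz',-np.degrees(q[2]+np.pi/2-np.arctan2(T[1,1],T[0,1])),o['contact_force'])
E
```

```text
[0.5043 0.2859 0.0961] shift [ 1.4315  0.093  34.4831] rz -0.07683260417525403 [-0.6066  0.1611 -1.9589]
[0.5043 0.2859 0.0961] shift [ 1.3103  1.0286 34.4822] rz 0.19818713748756173 [-0.6066  0.1611 -1.9589]
```

Corrected by 1.3 mm along x and 0.5 mm along y; now I will lower slowly.

Request:
step_arm(
  moves=[
    {"rx": 0,"ry": 0,"rz": 0,"dx": 1.3,"dy": 0.5,"dz": 5,"gripper": -1},
    {"rx": 0,"ry": 0,"rz": 0,"dx": 0,"dy": 0,"dz": 6,"gripper": -1},
    {"rx": 0,"ry": 0,"rz": 0,"dx": 0,"dy": 0,"dz": 5,"gripper": -1},
    {"rx": 0,"ry": 0,"rz": 0,"dx": 0,"dy": 0,"dz": 5,"gripper": -1},
    {"rx": 0,"ry": 0,"rz": 0,"dx": 0,"dy": 0,"dz": 4,"gripper": -1},
    {"rx": 0,"ry": 0,"rz": 0,"dx": 0,"dy": 0,"dz": 3,"gripper": -1},
  ],
)

```text
clock: 17.95
tcp_pos: [0.5023, 0.2845, 0.0664]
orientation: [1.697, -2.644, -0.0]
contact_force: [0.0, -0.0, -0.5]
grip_width: 0.0294
gripper_force: 40.0
```

Request:
step_arm(
  moves=[
    {"rx": 0,"ry": 0,"rz": 0,"dx": 0,"dy": 0,"dz": 3,"gripper": -1},
    {"rx": 0,"ry": 0,"rz": 0,"dx": 0,"dy": 0,"dz": 2,"gripper": -1},
    {"rx": 0,"ry": 0,"rz": 0,"dx": 0,"dy": 0,"dz": 1,"gripper": -1},
    {"rx": 0,"ry": 0,"rz": 0,"dx": 0,"dy": 0,"dz": 0.5,"gripper": -1},
    {"rx": 0,"ry": 0,"rz": 0,"dx": 0,"dy": 0,"dz": 0,"gripper": -1},
  ],
)

```text
clock: 18.58
tcp_pos: [0.5024, 0.2846, 0.0616]
orientation: [-1.697, 2.644, 0.0]
contact_force: [-3.9, -1.7, 11.4]
grip_width: 0.0289
gripper_force: 41.7
```

Request:
step_arm(
  moves=[
    {"rx": 0,"ry": 0,"rz": 0,"dx": 0,"dy": 0,"dz": -0.5,"gripper": -0.1},
    {"rx": 0,"ry": 0,"rz": 0,"dx": 0,"dy": 0,"dz": 0,"gripper": 0.1},
    {"rx": 0,"ry": 0,"rz": 0,"dx": 0,"dy": 0,"dz": 0,"gripper": 0.1},
    {"rx": 0,"ry": 0,"rz": 0,"dx": 0,"dy": 0,"dz": 0,"gripper": 0.1},
    {"rx": 0,"ry": 0,"rz": 0,"dx": 0,"dy": 0,"dz": -10,"gripper": 0.1},
    {"rx": 0,"ry": 0,"rz": 0,"dx": 0,"dy": 0,"dz": -30,"gripper": 0.1},
    {"rx": 0,"ry": 0,"rz": 0,"dx": 0,"dy": 0,"dz": -45,"gripper": 0.1},
    {"rx": 0,"ry": 0,"rz": 0,"dx": 0,"dy": 0,"dz": -50,"gripper": 0.1},
    {"rx": 0,"ry": 0,"rz": 0,"dx": 0,"dy": 0,"dz": -50,"gripper": 0.1},
    {"rx": 0,"ry": 0,"rz": 0,"dx": 0,"dy": 0,"dz": 0,"gripper": 0.1},
    {"rx": 0,"ry": 0,"rz": 0,"dx": 0,"dy": 0,"dz": 0,"gripper": 0.1},
  ],
)

```text
clock: 19.95
tcp_pos: [0.502, 0.2844, 0.2458]
orientation: [1.697, -2.644, -0.0]
contact_force: [0.2, 0.3, -0.3]
grip_width: 0.0467
gripper_force: 0.0
```

```bash
python3 - <<'E'
from bench import r
from fit import *
o=r.get_obs(); p=np.array(o['tcp_pos']);T=R.from_rotvec(o['orientation']).as_matrix()
print(o['clock'],p,np.arctan2(T[1,1],T[0,1]),o['joints'])
c=r.camera_info('wrist');im=r.grab_frame('wrist')
F=(.5033,.285,1.140);cs,s=np.cos(F[2]),np.sin(F[2])
def L(P): return [[F[0]+cs*x-s*y,F[1]+s*x+cs*y,z] for x,y,z in np.array(P)/1000.]
print((proj(c,L([(-36,-57.5,35),(-36,57.5,35),(36,57.5,35),(36,-57.5,35),(-64,-86,44),(-64,86,44)]),True)-[170,60])*2.6)
cv2.imwrite('pics/w5c.png',cv2.resize(im[60:290,170:470],None,fx=2.6,fy=2.6,interpolation=cv2.INTER_CUBIC))
E
```

```text
19.95 [0.502  0.2844 0.2458] 2.712236941350014 [-0.6521  0.3234  0.0357  1.8059 -0.0135  1.0126  2.1011]
[[247.407  222.3109]
 [523.9793 222.6209]
 [516.6602 386.3142]
 [254.5318 385.8982]
 [173.1367 159.1407]
 [598.4527 159.5367]]
```

View pics/w5c.png

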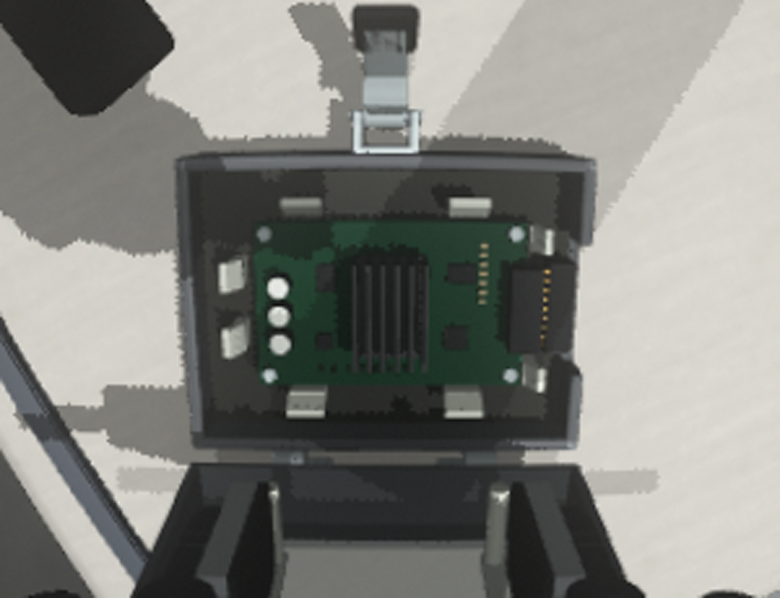

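The board sits squared and centred between the white guides, with corners (252,220)–(520,384) and its connector at the plug. Next comes the lid.

Request:
step_arm(
  moves=[
    {"rx": 0,"ry": 0,"rz": 10,"dx": 0,"dy": 0,"dz": -20,"gripper": 0},
    {"rx": 0,"ry": 0,"rz": 10,"dx": 0,"dy": 0,"dz": 0,"gripper": 0},
    {"rx": 0,"ry": 0,"rz": 10,"dx": 0,"dy": 0,"dz": 0,"gripper": 0},
    {"rx": 0,"ry": 0,"rz": 10,"dx": 0,"dy": 0,"dz": 0,"gripper": 0},
    {"rx": 0,"ry": 0,"rz": 10,"dx": 0,"dy": 0,"dz": 0,"gripper": 0},
    {"rx": 0,"ry": 0,"rz": 10,"dx": 0,"dy": 0,"dz": 0,"gripper": 0},
    {"rx": 0,"ry": 0,"rz": 10,"dx": 0,"dy": 0,"dz": 0,"gripper": 0},
    {"rx": 0,"ry": 0,"rz": 10,"dx": 0,"dy": 0,"dz": 0,"gripper": 0},
    {"rx": 0,"ry": 0,"rz": 10.2,"dx": 0,"dy": 0,"dz": 0,"gripper": 0},
    {"rx": 0,"ry": 0,"rz": 0,"dx": -40,"dy": 30,"dz": 0,"gripper": 0},
    {"rx": 0,"ry": 0,"rz": 0,"dx": -40,"dy": 30,"dz": 0,"gripper": 0},
    {"rx": 0,"ry": 0,"rz": 0,"dx": -40,"dy": 33,"dz": 0,"gripper": 0},
    {"rx": 0,"ry": 0,"rz": 0,"dx": 0,"dy": 0,"dz": 0,"gripper": 0},
    {"rx": 0,"ry": 0,"rz": 0,"dx": 0,"dy": 0,"dz": 0,"gripper": 0},
  ],
)

```text
clock: 21.75
tcp_pos: [0.6494, 0.3182, 0.2638]
orientation: [-0.674, -3.066, 0.004]
contact_force: [-0.8, -1.0, -0.1]
grip_width: 0.0424
gripper_force: 0.0
```

```bash
python3 - <<'E'
from bench import r
from fit import *
o=r.get_obs(); p=np.array(o['tcp_pos']);T=R.from_rotvec(o['orientation']).as_matrix()
print(p,np.arctan2(T[1,1],T[0,1]),'to grip',T.T@(np.array([.6517,.3175,.1619])-p)*1000)
# reverse arc from 103 deg to 8.6
a=np.radians(np.linspace(102.5,7.5,19));x=-114*np.cos(a);z=114*np.sin(a)
print([(round(float(u),1),round(float(-v),1)) for u,v in zip(np.diff(x),np.diff(z))])
E
```

```text
[0.6494 0.3182 0.2638] 1.1376966244822906 to grip [ -2.6187   0.6725 101.8609]
[(-10.3, -1.8), (-10.5, -0.8), (-10.5, 0.1), (-10.4, 1.1), (-10.3, 2.0), (-10.1, 3.0), (-9.7, 3.9), (-9.3, 4.8), (-8.9, 5.6), (-8.3, 6.4), (-7.7, 7.1), (-7.0, 7.8), (-6.2, 8.4), (-5.4, 9.0), (-4.6, 9.4), (-3.7, 9.8), (-2.8, 10.1), (-1.8, 10.3)]
```

Request:
step_arm(
  grip_force=30,
  moves=[
    {"rx": 0,"ry": 0,"rz": 0,"dx": -2,"dy": 0.7,"dz": 30,"gripper": 0},
    {"rx": 0,"ry": 0,"rz": 0,"dx": 0,"dy": 0,"dz": 35,"gripper": 0},
    {"rx": 0,"ry": 0,"rz": 0,"dx": 0,"dy": 0,"dz": 22,"gripper": 0},
    {"rx": 0,"ry": 0,"rz": 0,"dx": 0,"dy": 0,"dz": 15,"gripper": 0},
    {"rx": 0,"ry": 0,"rz": 0,"dx": 0,"dy": 0,"dz": 0,"gripper": 0},
    {"rx": 0,"ry": 0,"rz": 0,"dx": 0,"dy": 0,"dz": 0,"gripper": -1},
    {"rx": 0,"ry": 0,"rz": 0,"dx": 0,"dy": 0,"dz": 0,"gripper": -1},
    {"rx": 0,"ry": 0,"rz": 0,"dx": 0,"dy": 0,"dz": 0,"gripper": -1},
    {"rx": 0,"ry": 0,"rz": 0,"dx": 0,"dy": 0,"dz": 0,"gripper": -1},
  ],
)

```text
clock: 22.88
tcp_pos: [0.653, 0.3187, 0.1651]
orientation: [0.675, 3.067, 0.002]
contact_force: [-1.6, -0.4, 5.8]
grip_width: 0.0126
gripper_force: 30.0
```

Request:
step_arm(
  moves=[
    {"rx": 0,"ry": 0,"rz": 0,"dx": 0,"dy": -10.3,"dz": -1.8,"gripper": -1},
    {"rx": 0,"ry": 0,"rz": 0,"dx": 0,"dy": -10.5,"dz": -0.8,"gripper": -1},
    {"rx": 0,"ry": 0,"rz": 0,"dx": 0,"dy": -10.5,"dz": 0.1,"gripper": -1},
    {"rx": 0,"ry": 0,"rz": 0,"dx": 0,"dy": -10.4,"dz": 1.1,"gripper": -1},
    {"rx": 0,"ry": 0,"rz": 0,"dx": 0,"dy": -10.3,"dz": 2,"gripper": -1},
    {"rx": 0,"ry": 0,"rz": 0,"dx": 0,"dy": -10.1,"dz": 3,"gripper": -1},
    {"rx": 0,"ry": 0,"rz": 0,"dx": 0,"dy": -9.7,"dz": 3.9,"gripper": -1},
    {"rx": 0,"ry": 0,"rz": 0,"dx": 0,"dy": -9.3,"dz": 4.8,"gripper": -1},
  ],
)

```text
clock: 23.88
tcp_pos: [0.6185, 0.2444, 0.1516]
orientation: [0.675, 3.067, 0.001]
contact_force: [1.1, 3.3, 3.9]
grip_width: 0.0127
gripper_force: 31.5
```

Request:
step_arm(
  moves=[
    {"rx": 0,"ry": 0,"rz": 0,"dx": 0,"dy": -8.9,"dz": 5.6,"gripper": -1},
    {"rx": 0,"ry": 0,"rz": 0,"dx": 0,"dy": -8.3,"dz": 6.4,"gripper": -1},
    {"rx": 0,"ry": 0,"rz": 0,"dx": 0,"dy": -7.7,"dz": 7.1,"gripper": -1},
    {"rx": 0,"ry": 0,"rz": 0,"dx": 0,"dy": -7,"dz": 7.8,"gripper": -1},
    {"rx": 0,"ry": 0,"rz": 0,"dx": 0,"dy": -6.2,"dz": 8.4,"gripper": -1},
    {"rx": 0,"ry": 0,"rz": 0,"dx": 0,"dy": -5.4,"dz": 9,"gripper": -1},
    {"rx": 0,"ry": 0,"rz": 0,"dx": 0,"dy": -4.6,"dz": 9.4,"gripper": -1},
    {"rx": 0,"ry": 0,"rz": 0,"dx": 0,"dy": -3.7,"dz": 9.8,"gripper": -1},
  ],
)

```text
clock: 24.88
tcp_pos: [0.5966, 0.1976, 0.0874]
orientation: [0.675, 3.068, 0.0]
contact_force: [3.0, 2.1, 3.0]
grip_width: 0.0129
gripper_force: 33.0
```

Request:
step_arm(
  moves=[
    {"rx": 0,"ry": 0,"rz": 0,"dx": 0,"dy": -2.8,"dz": 9,"gripper": -1},
    {"rx": 0,"ry": 0,"rz": 0,"dx": 0,"dy": -1.8,"dz": 7,"gripper": -1},
    {"rx": 0,"ry": 0,"rz": 0,"dx": 0,"dy": -0.5,"dz": 4,"gripper": -1},
    {"rx": 0,"ry": 0,"rz": 0,"dx": 0,"dy": 0,"dz": 2,"gripper": -1},
    {"rx": 0,"ry": 0,"rz": 0,"dx": 0,"dy": 0,"dz": 0,"gripper": -1},
  ],
)

```text
clock: 25.5
tcp_pos: [0.5944, 0.1931, 0.0666]
orientation: [-0.675, -3.068, 0.0]
contact_force: [1.3, 2.0, 8.7]
grip_width: 0.0128
gripper_force: 33.6
```

Request:
step_arm(
  moves=[
    {"rx": 0,"ry": 0,"rz": 0,"dx": 0,"dy": 0,"dz": 1.5,"gripper": -1},
    {"rx": 0,"ry": 0,"rz": 0,"dx": 0,"dy": 0,"dz": 1,"gripper": -1},
    {"rx": 0,"ry": 0,"rz": 0,"dx": 0,"dy": 0,"dz": 0,"gripper": -1},
    {"rx": 0,"ry": 0,"rz": 0,"dx": 0,"dy": 0,"dz": 0,"gripper": -1},
  ],
)

```text
clock: 26.0
tcp_pos: [0.5945, 0.1931, 0.0663]
orientation: [-0.675, -3.068, -0.001]
contact_force: [-6.7, 0.2, 25.9]
grip_width: 0.0128
gripper_force: 35.2
```

Request:
step_arm(
  moves=[
    {"rx": 0,"ry": 0,"rz": 0,"dx": 0,"dy": 0,"dz": -2,"gripper": 0},
    {"rx": 0,"ry": 0,"rz": 0,"dx": 0,"dy": 0,"dz": 0,"gripper": 0},
    {"rx": 0,"ry": 0,"rz": 0,"dx": 0,"dy": 0,"dz": 0,"gripper": 0},
    {"rx": 0,"ry": 0,"rz": 0,"dx": 0,"dy": 0,"dz": -25,"gripper": 0},
    {"rx": 0,"ry": 0,"rz": 0,"dx": 0,"dy": 0,"dz": -40,"gripper": 0},
    {"rx": 0,"ry": 0,"rz": 0,"dx": 0,"dy": 0,"dz": -40,"gripper": -1},
    {"rx": 0,"ry": 0,"rz": 0,"dx": 40,"dy": -35,"dz": 0,"gripper": -1},
    {"rx": 0,"ry": 0,"rz": 0,"dx": 40,"dy": -35,"dz": 0,"gripper": -1},
    {"rx": 0,"ry": 0,"rz": 0,"dx": 40,"dy": -36,"dz": 0,"gripper": -1},
    {"rx": 0,"ry": 0,"rz": 0,"dx": 0,"dy": 0,"dz": 30,"gripper": -1},
    {"rx": 0,"ry": 0,"rz": 0,"dx": 0,"dy": 0,"dz": 25,"gripper": -1},
    {"rx": 0,"ry": 0,"rz": 0,"dx": 0,"dy": 0,"dz": 0,"gripper": -1},
    {"rx": 0,"ry": 0,"rz": 0,"dx": 0,"dy": 0,"dz": 0,"gripper": -1},
  ],
)

```text
clock: 27.62
tcp_pos: [0.4414, 0.1472, 0.1159]
orientation: [0.675, 3.068, -0.0]
contact_force: [0.3, 0.1, -0.7]
grip_width: -0.0005
gripper_force: 0.0
```

```bash
python3 - <<'E'
from bench import r
from fit import *
o=r.get_obs(); p=np.array(o['tcp_pos']);T=R.from_rotvec(o['orientation']).as_matrix()
F=(.5033,.285,1.140);d=p[:2]-F[:2];cs,s=np.cos(F[2]),np.sin(F[2]);print(p,'local',cs*d[0]+s*d[1],-s*d[0]+cs*d[1],o['contact_force'],o['clock'])
E
```

```text
[0.4414 0.1472 0.1159] local -0.15105470448098507 -0.001249278429752608 [ 0.3257  0.1077 -0.7033] 27.625
```

Request:
step_arm(
  moves=[
    {"rx": 0,"ry": 0,"rz": 0,"dx": 1,"dy": 8,"dz": 3,"gripper": -1},
    {"rx": 0,"ry": 0,"rz": 0,"dx": 0,"dy": 8,"dz": 0,"gripper": -1},
    {"rx": 0,"ry": 0,"rz": 0,"dx": 0,"dy": 7,"dz": 0,"gripper": -1},
    {"rx": 0,"ry": 0,"rz": 0,"dx": 0,"dy": 7,"dz": 0,"gripper": -1},
    {"rx": 0,"ry": 0,"rz": 0,"dx": 0,"dy": 7,"dz": 0,"gripper": -1},
    {"rx": 0,"ry": 0,"rz": 0,"dx": 0,"dy": 6,"dz": 0,"gripper": -1},
    {"rx": 0,"ry": 0,"rz": 0,"dx": 0,"dy": 6,"dz": 0,"gripper": -1},
  ],
)

```text
clock: 28.5
tcp_pos: [0.4608, 0.1926, 0.1124]
orientation: [-0.675, -3.068, 0.0]
contact_force: [0.6, -1.2, 0.3]
grip_width: 0.0001
gripper_force: 0.5
```

Request:
step_arm(
  moves=[
    {"rx": 0,"ry": 0,"rz": 0,"dx": 0,"dy": 2,"dz": 0,"gripper": -1},
    {"rx": 0,"ry": 0,"rz": 0,"dx": 0,"dy": 2,"dz": 0,"gripper": -1},
    {"rx": 0,"ry": 0,"rz": 0,"dx": 0,"dy": 0,"dz": 0,"gripper": -1},
  ],
)

```text
clock: 28.88
tcp_pos: [0.4624, 0.196, 0.1125]
orientation: [0.675, 3.068, 0.0]
contact_force: [-0.4, 0.4, 0.1]
grip_width: -0.0003
gripper_force: 0.0
```

Request:
step_arm(
  moves=[
    {"rx": 0,"ry": 0,"rz": 0,"dx": 0,"dy": 2,"dz": 0,"gripper": -1},
    {"rx": 0,"ry": 0,"rz": 0,"dx": 0,"dy": 2,"dz": 0,"gripper": -1},
  ],
)

```text
clock: 29.12
tcp_pos: [0.4635, 0.198, 0.1124]
orientation: [-0.676, -3.067, 0.004]
contact_force: [-4.3, -8.0, 6.7]
grip_width: -0.0001
gripper_force: 4.3
```

Request:
step_arm(
  moves=[
    {"rx": 0,"ry": 0,"rz": 0,"dx": 0,"dy": 2,"dz": 0,"gripper": -1},
    {"rx": 0,"ry": 0,"rz": 0,"dx": 0,"dy": 1,"dz": 0,"gripper": -1},
  ],
)

```text
clock: 29.38
tcp_pos: [0.4636, 0.1984, 0.1122]
orientation: [-0.678, -3.064, 0.009]
contact_force: [-6.1, -11.8, 12.5]
grip_width: -0.0002
gripper_force: 7.2
```

Request:
step_arm(
  moves=[
    {"rx": 0,"ry": 0,"rz": 0,"dx": 0,"dy": -8,"dz": 0,"gripper": -1},
    {"rx": 0,"ry": 0,"rz": 0,"dx": 0,"dy": -15,"dz": 0,"gripper": -1},
    {"rx": 0,"ry": 0,"rz": 0,"dx": 0,"dy": -20,"dz": -20,"gripper": -1},
    {"rx": 0,"ry": 0,"rz": 0,"dx": 0,"dy": 0,"dz": -40,"gripper": -1},
    {"rx": 0,"ry": 0,"rz": 0,"dx": 0,"dy": 0,"dz": -40,"gripper": -1},
    {"rx": 0,"ry": 0,"rz": 0,"dx": -40,"dy": 20,"dz": -40,"gripper": -1},
    {"rx": 0,"ry": 0,"rz": 0,"dx": -40,"dy": 20,"dz": -30,"gripper": -1},
    {"rx": 0,"ry": 0,"rz": 0,"dx": 0,"dy": 0,"dz": 0,"gripper": -1},
    {"rx": 0,"ry": 0,"rz": 0,"dx": 0,"dy": 0,"dz": 0,"gripper": -1},
  ],
)

```text
clock: 30.5
tcp_pos: [0.5356, 0.1655, 0.2815]
orientation: [-0.675, -3.067, 0.001]
contact_force: [-1.9, -0.3, -0.3]
grip_width: -0.0002
gripper_force: 0.0
```

```bash
python3 - <<'E'
from bench import r
from fit import *
from scipy.ndimage import label
c=r.camera_info('wrist');im=r.grab_frame('wrist');cv2.imwrite('pics/w6.png',im)
F=(.5033,.285,1.140);cs,s=np.cos(F[2]),np.sin(F[2])
def L(P): return [[F[0]+cs*x-s*y,F[1]+s*x+cs*y,z] for x,y,z in np.array(P)/1000.]
home=proj(c,L([(-80.5,0,98),(-80.5,0,111)]),True); out=proj(c,L([(-112,0,90),(-118,0,101)]),True)
print('home',home,'out',out)
# darkest-pixel centroid near home and out (black tab)
g=im.max(2)
for q in (home.mean(0),out.mean(0)):
    u,v=q.astype(int);w=g[v-22:v+22,u-22:u+22]; ys,xs=np.where(w<45); print(len(xs),xs.mean()+u-22 if len(xs) else None,ys.mean()+v-22 if len(xs) else None)
o=r.get_obs();print(o['clock'],o['tcp_pos'],o['contact_force'])
def strip(x,y0): return 
row=int(home.mean(0)[1]);print('row',row,g[row,int(home[0,0])-35:int(home[0,0])+40].tolist())
E
```

```text
home [[336.498  103.1712]
 [337.2141 103.1458]] out [[304.2434 103.238 ]
 [297.3814 103.3108]]
194 340.9381443298969 105.21649484536083
0 None None
30.55 [0.5351 0.1656 0.2813] [-0.4141 -0.6312 -0.207 ]
row 103 [146, 148, 148, 148, 149, 147, 147, 146, 146, 145, 144, 145, 146, 146, 146, 145, 144, 145, 147, 146, 146, 146, 146, 145, 144, 144, 122, 93, 73, 64, 66, 59, 45, 41, 42, 41, 42, 42, 41, 118, 141, 144, 145, 145, 145, 142, 142, 120, 80, 50, 61, 140, 143, 135, 115, 100, 98, 99, 100, 98, 98, 99, 99, 99, 98, 97, 95, 115, 144, 153, 153, 154, 153, 154, 154]
```

The black tab shows at its home pixel (336,104) and nothing is at the open position. The lid stopped hard when shut, and the arm is clear.

```bash
python3 -c "
from bench import r
print(r.hand_in())"
```

```text
the job is handed in; nothing more can be done
None
```

The board is in the nest with its connector at the mating plug, the lid is shut and the hook latch is home; I handed the job in at about 31 s of the 69 s allowed, and the hand-in returned no verdict.

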